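Airflow check of a carver's dust box at its working lid opening

ROBOT

A 6-joint arm with a two-finger parallel gripper is mounted at the origin on the work surface. World frame = base frame: x ahead of the robot, y to its left, z up, the work surface at z = 0. Lengths are in m, angles in rad, forces in N, time in s.
With the tool pointing down it reaches from about 0.325 to 0.775 m from the base axis. Payload 9.3 kg.
Tool frame: the origin (TCP) lies midway between the tips of the shut fingers; the grasp point (between the pads) lies 19 mm behind it (manip.tcp_to_grasp is the distance from the TCP to the grasp point, in m); y points along the fingers, x is the direction in which the jaws open and shut, and the axes are right-handed (so a half turn about y gives the same grasp; the last joint's range is limited). The gripper opens to 85 mm and grips with 20 to 120 N. Pads are 22 mm wide; open, the fingers measure 114 mm over their backs; the gripper's body (76 mm by 85 mm) begins 54 mm behind the grasp point. The pads swing forward as they close: fully open they stand 13 mm farther back than shut.
Start: joints at [-1.375, 0.259, 0.021, 1.334, 0, 1.418], TCP at [0.188, -0.517, 0.2] pointing down, gripper open.
Joint ranges: [-3.04, 3.04], [-0.91, 1.82], [-1.04, 1.36], [-1.92, 1.95], [-1.52, 1.45], [-3.14, 3.14]. Speed limits (rad/s): [2.22, 2.22, 2.79, 3.14, 3.14, 3.14].

INTERFACE

Orientations are given as [roll, pitch, yaw] about the fixed x, y, z axes, in that order (R = Rz(yaw) Ry(pitch) Rx(roll)).
In Python, from plant import manip, imaging, job gives the robot as it stands. Calls block until the motion is done:
- manip.move_pose(position, orientation): joint-space move of the TCP to a pose.
- manip.move_l(position, rot=None, feed=0.15): straight line of the TCP; rot=None keeps the orientation; feed is the mean speed in m/s.
- manip.move_joints(angles): joint-space move.
- manip.ungrasp() and manip.close(effort=None): open the fingers fully, or close them until they stop; effort is the grip in N (None keeps the last).
- manip.sleep(seconds).
- manip.solve_ik(position, orientation): joint angles nearest the present ones, or None.
- imaging.grab_frame(name): name is "scene" or "top"; returns a dict with "image" (400x640x3 uint8, red, green, blue), "z_map" (400x640 float32, m along the optical axis (not along the pixel's ray), 0 where there is no reading), "intrinsics" (3x3 intrinsics, pixels), "k1" (the pictures are not rectified: a ray, as slopes to the right and down, at radius r is drawn at 1 + k1 r^2 times it, then the intrinsics apply), "cam_to_world" (4x4, takes a point from camera to world coordinates). Camera axes: x right, y up, looking along -z (the intrinsics and any distortion apply to the point x, -y, -z); pixel columns grow to the right and rows downward; lengths in m; the calibration is good to about 2 mm. A picture is of the moment at which its call begins.
A pose or a line that the arm cannot do raises manip.Unreachable and nothing moves.
- job.job_done(): hands the job in, once; it reports no verdict.
Readings, each from a call of its own:
- manip.get_time_s(): time.
- manip.get_joint_pos(): joint angles.
- manip.get_qd(): joint speeds.
- manip.get_joint_efforts(): joint torques, N m.
- manip.get_ee_pos(): TCP position.
- manip.get_ee_rot(): TCP orientation.
- manip.get_contact_force(): force on the tool from outside, world axes, zero at the start.
- manip.get_moment(): the same for the moment, N m.
- manip.get_opening(): opening from 0.0 (shut) to 1.0 (fully open).
Only numpy, scipy, OpenCV 4.12 (cv2) and the standard library are available. Lean on these libraries where they do the work, as an engineer would, in place of code of your own. Each camera call takes 0.05 s, during which the arm holds its last target. There are 200 camera calls.

TASK

Check the airflow of the bench dust box at its working opening: take the yellow flow probe out of the green rack and push it upright, fully home to its black collar, into the brass test port on the duct behind the box, and let go of it. Then raise the sprung lid by its bar handle until the black pointer on the lid is in line with the red index arm, and finish while still holding the lid steady there, so that the probe can take its reading. Leave the index arm, the other tools in the rack, the carving blank and the tin where they are.

Things in the scene. Friction and masses are not known exactly. Their poses are not given: they have to be found in the camera images.
- dust_box: Fixed grey dust box, 240 (x) x 280 (y) x 150 mm high, clear lid on top. Origin: centre of its underside. Its -x is the front with two hand openings (about world -y, within 20 degrees), +x the hinged back, whence a level 72 mm round duct, axis 85 mm up, runs along +x to a blue fan box 160 wide, 170 high, at x = 250 to 380 mm. White scale with 10 degree ticks on its -y side.
- port (a point): Centre of the mouth of the test port: a vertical round hole of 13 mm (2 mm chamfer) in a 40 x 40 mm brass boss on top of the duct, 138 mm above the bench, 185 mm along the dust box's +x from its origin. Free depth below the mouth 81 mm. Axes as the dust box.
- lid_hinge (a point): Point on the lid's hinge axis, midway along it, at the back top edge of the box, 154 mm above the bench; axes as the dust box, the hinge axis is its y.
- lid: Hinged lid panel: white frame 235 x 276 x 8 mm, clear pane, dark bow handle near the front edge. Origin mid-hinge, on the axis, at half thickness; -x runs along the panel to its front edge, z is its outward normal (up when shut). Opens by turning about +y (front edge up), stop at 1.5 rad. A spring and its weight pull it shut: about 7 N at the bar to start, 9 N at 0.7 rad; let go, it falls shut.
- lid_bar (a point): Middle of the bow handle: a round dark steel bar of 12 mm, straight for 98 mm between its two legs, parallel to the hinge (along y). It lies 208 mm from the hinge axis along the panel and 40 mm above the panel's mid plane, so 36 mm above its top face. Turns with the lid; axes as lid. The lid's black pointer: on its -y side, in its mid plane (z = 0), 139 to 177 mm from the hinge axis.
- index (a joint): Angle in rad of the red index arm about the lid's hinge axis: 0 level, positive as the lid opens, so the lid angle (0 shut) to be reached. Set differently each time, 0.42 to 0.75. Clamped; it is not to be moved.
- index_tip (a point): Outer tip of the red index arm: a straight red strip 9 mm wide from the hinge pin outwards on the -y side of the box, tip 136 mm from the hinge axis and 149 mm to the -y side of its middle. Its own -x points along the arm from hinge to tip. The lid is right when the pointer's line continues this arm.
- rack: Fixed green two-deck tool rack, 80 x 250 mm, upper deck 70 x 240 mm with its top 70 mm above the bench. Origin: centre of its underside. Three round 12 mm holes along its y axis, at y = -80, 0 and 80 mm, each holding one tool upright; which tool stands where changes.
- probe: Loose stick-type air flow probe, 60 to 130 g, 145 mm long, standing upright in one hole of the rack. Origin at its bottom tip, z up along it. Steel shaft 10 mm round from 0 to 60 mm with a tapered tip, black collar 34 mm round from 60 to 66 mm (rests on the rack deck or, fully home, on the port), yellow round handle 26 mm in diameter from 66 to 145 mm, with a small screen.
- probe_grip (a point): Point on the axis of the probe's yellow handle, 105 mm above its tip; a good place to grip.
- file: Loose needle file with a wooden handle (24 mm round) and brass ferrule, standing in a hole of the rack, its top about 155 mm above the bench. Origin at its bottom tip. Leave it there.
- scriber: Loose dark steel scriber, 14 mm round with a blue band, standing in a hole of the rack, its top about 160 mm above the bench. Origin at its bottom tip. Leave it there.
- blank: Loose cream carving blank, about 75 x 40 x 48 mm high, on the bench. Origin: centre of its underside. Leave it alone.
- tin: Loose grey tin, 68 mm round, 75 mm high, on the bench. Origin: centre of its underside. Leave it alone.

How it is judged:
On the way, in this order (a step that is already met when the one before it is completed fails the run):
1. the probe stands fully home in the test port, let go, with the lid still down (z of probe in the frame of port below -0.055 m and horizontal distance between probe and port below 0.006 m and angle between probe's own z axis and vertical below 0.09 rad and contact force between the fingers and probe below 0.1 N and angle between lid's own z axis and vertical below 0.1 rad), for 0.2 s.
2. the lid is raised to the red index and held there by the gripper (angle between the x axis of lid and the x axis of index_tip, either way round below 0.07 rad and contact force between the fingers and lid above 2 N), for 0.5 s.
At the end, for the whole second after the job is handed in: The gripper's fingers hold the lid (more than 2 N on it), still, within 0.07 rad (4 degrees) of the red index arm, nothing else propping it; the probe stands free in the test port, upright within 0.09 rad, centred within 6 mm, its shaft at least 55 of 60 mm in (all of step 2 and angular speed of lid below 0.06 rad/s and contact force between lid and probe below 0.2 N and contact force between lid and file below 0.2 N and contact force between lid and scriber below 0.2 N and contact force between lid and blank below 0.2 N and contact force between lid and tin below 0.2 N and z of probe in the frame of port below -0.055 m and horizontal distance between probe and port below 0.006 m and angle between probe's own z axis and vertical below 0.09 rad and contact force between the arm and probe below 0.1 N); the arm keeps its last pose, push and grip.
It fails at once if the file, the scriber, the carving blank or the tin is displaced by more than 25 mm (distance of any of file, scriber, blank, tin from where it was at the start of the episode above 0.025 m).
It fails at once if the red index arm is shifted (distance of index_tip from where it was at the start of the episode above 0.005 m).
It also fails if it takes over 58 s, if anything falls off the work surface, if the arm or the gripper's body presses on something with over 40 N, if the wrist force passes 120 N, or if a joint passes its speed limit or range.

## Working session

There is one attempt and no reset: what is moved stays moved. The work goes in short steps, each a Python script; the robot and the scene stay as the last script left them, time stands still between calls to the robot, and variables do not carry over. Pictures are saved under pics/ and viewed, about 8 in all and at most 12, crops included, and the job is handed in when it is done.

```bash
ls; mkdir -p pics; cat > h.py <<'E'
import numpy as np, cv2
from plant import manip, imaging, job
def grab(n):
    f=imaging.grab_frame(n); return f
def save(img,name): cv2.imwrite('pics/'+name,cv2.cvtColor(np.ascontiguousarray(img),cv2.COLOR_RGB2BGR))
def slopes(f,uv):
    K=np.array(f['intrinsics'],float); uv=np.atleast_2d(np.array(uv,float))
    d=np.stack([(uv[:,0]-K[0,2])/K[0,0],(uv[:,1]-K[1,2])/K[1,1]],1); s=d.copy()
    for _ in range(20): s=d/(1+f['k1']*(s**2).sum(1,keepdims=True))
    return s
def dirs(f,uv):
    s=slopes(f,uv); T=np.array(f['cam_to_world']); return T[:3,3],(np.c_[s[:,0],-s[:,1],-np.ones(len(s))])@T[:3,:3].T
def onplane(f,uv,z):
    o,d=dirs(f,uv); return o+d*((z-o[2])/d[:,2:3])
def cloud(f):
    h,w=f['z_map'].shape; v,u=np.mgrid[:h,:w]; o,d=dirs(f,np.c_[u.ravel(),v.ravel()])
    return (o+d*f['z_map'].reshape(-1,1)).reshape(h,w,3)
def project(f,P):
    T=np.array(f['cam_to_world']);K=np.array(f['intrinsics']); p=(np.atleast_2d(P)-T[:3,3])@T[:3,:3]
    s=np.c_[p[:,0]/-p[:,2],-p[:,1]/-p[:,2]]; s=s*(1+f['k1']*(s**2).sum(1,keepdims=True))
    return s*[K[0,0],K[1,1]]+[K[0,2],K[1,2]]
E
python3 - <<'E'
from h import *
for n in('scene','top'):
    f=grab(n); save(f['image'],n+'0.png'); np.savez(n+'0.npz',**f)
    print(n,np.round(f['cam_to_world'],3).tolist(),np.round(f['intrinsics'],1).tolist(),f['k1'])
print(manip.get_ee_rot(),manip.get_ee_pos(),manip.get_time_s(),manip.tcp_to_grasp)
E
```

```text
pics
scene [[-0.199, -0.542, 0.817, 1.356], [0.98, -0.107, 0.168, 0.097], [-0.004, 0.834, 0.552, 0.686], [0.0, 0.0, 0.0, 1.0]] [[433.2, 0.0, 313.7], [0.0, 433.2, 194.7], [0.0, 0.0, 1.0]] -0.012638119274831324
top [[-0.006, 0.997, -0.077, 0.47], [-1.0, -0.004, 0.023, -0.038], [0.023, 0.077, 0.997, 1.266], [0.0, 0.0, 0.0, 1.0]] [[461.2, 0.0, 316.7], [0.0, 461.2, 197.4], [0.0, 0.0, 1.0]] -0.11188257079018453
[-1.57059411e+00  1.22788055e-03 -1.22197840e+00] [ 0.18791963 -0.5165868   0.19901451] 0.1 0.0187
```

View pics/scene0.png

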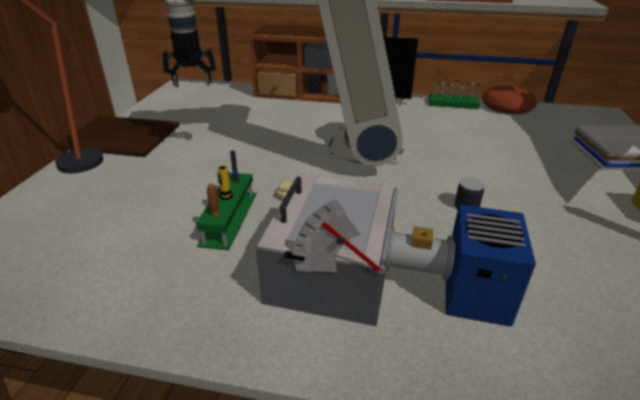

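View pics/top0.png

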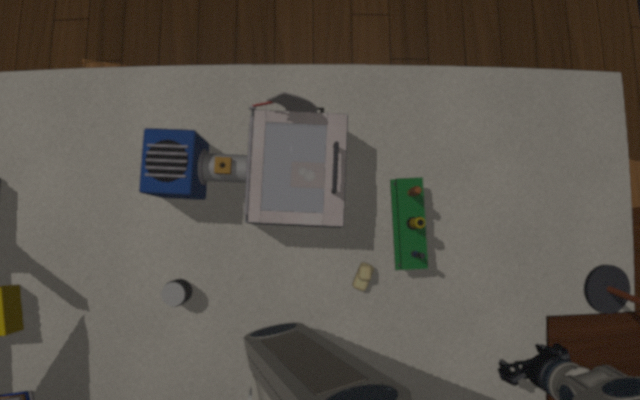

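The scene picture shows the box with its lid shut. The red arm runs from (378,268) at the hinge to (325,225), the brass boss is at (423,237), and the probe stands in the middle of the rack at (224,183). The top view shows the boss at (222,165), the bar at (336,167), the probe at (418,223), the blank at (363,277) and the tin at (176,293).

```bash
cat > m.py <<'E'
from h import *
L=lambda n:(lambda d:{k:(d[k] if d[k].shape else float(d[k])) for k in d.files})(np.load(n))
t=L('top0.npz'); s=L('scene0.npz')
def mask(f,lo,hi,roi):
    hsv=cv2.cvtColor(f['image'],cv2.COLOR_RGB2HSV); m=cv2.inRange(hsv,np.array(lo),np.array(hi)); o=np.zeros_like(m)
    x0,y0,x1,y1=roi; o[y0:y1,x0:x1]=m[y0:y1,x0:x1]; return o
def px(m): v,u=np.nonzero(m); return np.c_[u,v].astype(float)
E
python3 - <<'E'
from m import *
np.set_printoptions(precision=4,suppress=True)
Ct=cloud(t);Cs=cloud(s)
# lid by height
zt=Ct[...,2]
roi=np.zeros(zt.shape,bool); roi[95:235,240:352]=1
m=((zt>0.145)&(zt<0.172)&roi).astype(np.uint8); m=cv2.morphologyEx(m,cv2.MORPH_OPEN,np.ones((5,5)))
c=max(cv2.findContours(m,0,2)[0],key=cv2.contourArea)[:,0]
P=onplane(t,c,0.158)[:,:2].astype(np.float32); r=cv2.minAreaRect(P); print('lid rect',r, 'z med',np.median(zt[m>0]))
# boss
mb=mask(t,(10,100,90),(30,255,255),(205,145,240,185)); p=px(mb); z=Ct[mb>0][:,2]
print('boss n',len(p),'z',np.percentile(z,[5,50,95]), cv2.minAreaRect(onplane(t,p,.138)[:,:2].astype(np.float32)))
ms=mask(s,(10,100,90),(30,255,255),(405,220,440,255)); q=Cs[ms>0]; q=q[abs(q[:,2]-.138)<.006]; print('boss scene top pts',len(q),q.mean(0), cv2.minAreaRect(q[:,:2].astype(np.float32)))
# yellow
my=mask(t,(18,120,80),(35,255,255),(385,180,435,270)); p=px(my); print('yel',len(p),p.mean(0)); q=Ct[my>0]; q=q[q[:,2]>.14]; print('top yellow pts',len(q),q.mean(0),q.max(0),q.min(0))
mys=mask(s,(18,120,80),(35,255,255),(205,150,245,215)); q=Cs[mys>0]; print('yel scene',len(q),np.percentile(q,[5,50,95],axis=0)); 
# rack
mg=mask(t,(45,80,40),(85,255,255),(380,170,440,280)); q=Ct[mg>0]; q=q[abs(q[:,2]-.07)<.008]; print('rack deck',len(q),cv2.minAreaRect(q[:,:2].astype(np.float32)))
# bar
mbar=((zt>.182)&(zt<.21)&roi); q=Ct[mbar]; print('bar',len(q),q.mean(0) if len(q) else '',cv2.minAreaRect(q[:,:2].astype(np.float32)) if len(q)>5 else '')
# red
mr=mask(s,(0,150,90),(6,255,255),(310,210,390,280))|mask(s,(172,150,90),(180,255,255),(310,210,390,280)); p=px(mr); print('red',len(p),p.min(0),p.max(0)); np.save('red.npy',p)
q=Cs[mr>0]; print(np.percentile(q,[5,50,95],axis=0))
E
```

```text
lid rect ((0.6321361660957336, -0.013680726289749146), (0.2415221929550171, 0.28606581687927246), 87.2171401977539) z med 0.15597485143451784
boss n 202 z [0.1333 0.1371 0.1409] ((0.6388640403747559, 0.1683374047279358), (0.03744310513138771, 0.037397075444459915), 89.68864440917969)
boss scene top pts 215 [0.6415 0.1734 0.1378] ((0.6416890621185303, 0.1730663925409317), (0.03807676210999489, 0.040325675159692764), 87.81529235839844)
yel 47 [417.617  221.8936]
top yellow pts 41 [ 0.4938 -0.3106  0.153 ] [ 0.5067 -0.302   0.1586] [ 0.482  -0.3251  0.1403]
yel scene 209 [[ 0.4937 -0.3154  0.0785]
 [ 0.504  -0.3041  0.1248]
 [ 0.5095 -0.2982  0.1546]]
rack deck 1959 ((0.49320492148399353, -0.31408920884132385), (0.23676273226737976, 0.07027626782655716), 2.274249792098999)
bar 393 [ 0.6751 -0.0728  0.197 ] ((0.7000316977500916, -0.05648276209831238), (0.274879515171051, 0.09546145796775818), 37.21165084838867)
red 239 [323. 223.] [379. 269.]
[[ 0.7791 -0.0014  0.163 ]
 [ 0.7823  0.0471  0.198 ]
 [ 0.7853  0.0894  0.2371]]
```

```bash
python3 - <<'E'
from m import *
def crop(f,x0,y0,w,h,k): return cv2.resize(f['image'][y0:y0+h,x0:x0+w],None,fx=k,fy=k,interpolation=cv2.INTER_NEAREST)
a=np.hstack([crop(t,205,150,33,33,8),crop(s,406,222,33,33,8),crop(t,402,208,33,33,8)])
b=crop(s,280,190,112,90,7)
b=b[:,:792]; o=np.zeros((264+325,792,3),np.uint8); o[:264]=a; o[264:]=cv2.resize(b,(792,636))[:325] if 0 else 0
b=crop(s,300,205,99,41*2,4); o[264:264+325,:396]=b[:325]; b=crop(t,240,90,130,108,3); o[264:264+324,400:790]=b
save(o,'c1.png')
E
```

```text
(no output)
```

View pics/c1.png

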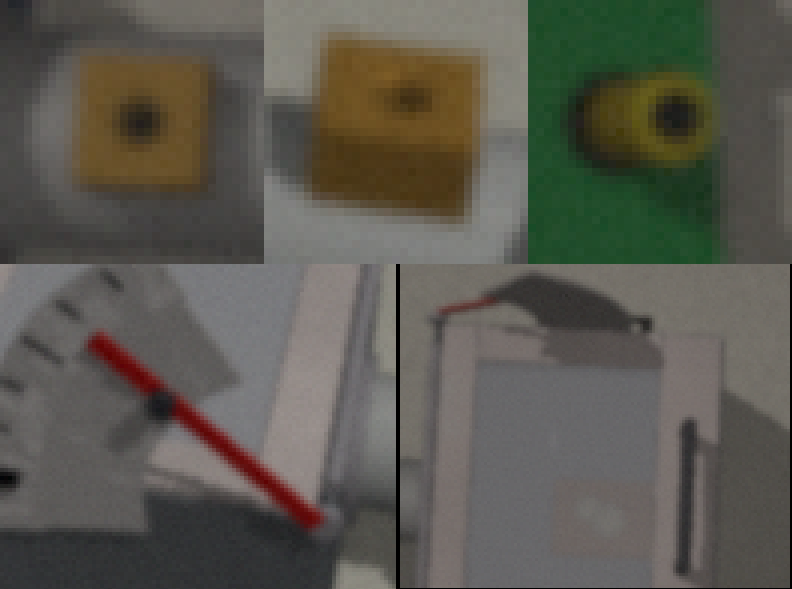

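The crops show the hole at top (222.0,164.8) and scene (423.5,233.6). The probe's top disc is at top (420.1,222.1). The red arm is clear in the scene view, running from about (380,269) to (324,224).

```bash
cat >> m.py <<'E'
def tri(pts):
    A=np.zeros((3,3));b=np.zeros(3)
    for f,uv in pts:
        o,d=dirs(f,uv); d=d[0]/np.linalg.norm(d[0]); M=np.eye(3)-np.outer(d,d); A+=M; b+=M@o
    return np.linalg.solve(A,b)
E
python3 - <<'E'
from m import *
np.set_printoptions(precision=4,suppress=True)
print('port top',onplane(t,[222.,164.8],.138),'scene',onplane(s,[423.5,233.6],.138),'tri',tri([(t,[222.,164.8]),(s,[423.5,233.6])]))
print('probe top',onplane(t,[420.1,222.1],.155))
# scene probe axis: yellow mask centroid line
mys=mask(s,(18,120,80),(35,255,255),(205,150,245,215)); p=px(mys)
for v in (172,176,180,184,188,192):
    r=p[p[:,1]==v]; print(v,len(r),r[:,0].mean() if len(r) else '')
# bar via dark line in top at z=.194 (bar mid height)
g=cv2.cvtColor(t['image'],cv2.COLOR_RGB2GRAY); mb=np.zeros_like(g); mb[139:196,325:346]=(g[139:196,325:346]<75)
n,lab,st,ce=cv2.connectedComponentsWithStats(mb); i=1+np.argmax(st[1:,4]); print('bar px',st[i],ce[i])
w=onplane(t,px(lab==i),.196)[:,:2]; r=cv2.minAreaRect(w.astype(np.float32)); c=w.mean(0); e=np.linalg.svd(w-c,full_matrices=False)[2][0]; print('bar',r,c,np.degrees(np.arctan2(e[1],e[0])))
mbs=None
# lid outline lines in the top view: gradient-free, use light mask
hsv=cv2.cvtColor(t['image'],cv2.COLOR_RGB2HSV)
print('lid px samples',hsv[200,254],hsv[216,300],hsv[200,330],hsv[200,360],hsv[160,300])
# red line: pixels -> plane at box y=-0.149 for yaw guesses
p=np.load('red.npy'); 
for yaw in np.radians([86,87.2,88,90]):
    ex=np.array([np.cos(yaw),np.sin(yaw),0]); ey=np.array([-ex[1],ex[0],0])
    port=np.array([.6405,.171,.138]); hinge=port-ex*.065; hinge[2]=.154
    o,d=dirs(s,p); k=((-0.149)-(o-hinge)@ey)/(d@ey); Q=o+d*k[:,None]-hinge
    q=np.c_[-Q@ex,Q[:,2]]; c=q.mean(0); e=np.linalg.svd(q-c)[2][0]; e*=np.sign(e[0]); a=np.arctan2(e[1],e[0])
    print(np.degrees(yaw),'index',a,'offset from hinge',c[1]*e[0]-c[0]*e[1],'extent',((q-c)@e+c@e).min(),((q-c)@e+c@e).max())
E
```

```text
port top [[0.6381 0.1693 0.138 ]] scene [[0.6419 0.1751 0.138 ]] tri [0.6386 0.1727 0.1348]
probe top [[ 0.4938 -0.3149  0.155 ]]
172 10 222.5
176 8 224.5
180 8 225.5
184 8 225.5
188 9 225.0
192 0 
bar px [332 142   8  52 231] [335.1039 167.0043]
bar ((0.6223196983337402, -0.10720109939575195), (0.012647930532693863, 0.12095122039318085), 86.76850891113281) [ 0.6233 -0.1062] 176.80507985441767
lid px samples [ 12  21 120] [  9  21 123] [  8  24 119] [17 29 78] [135   5 105]
86.0 index 0.6776259701279748 offset from hinge 0.0020912285710841597 extent 0.003308196284986173 0.13209896104607283
87.2 index 0.6899516351004967 offset from hinge 0.0011332537867181358 extent 0.00651323244882103 0.1356360048176302
88.0 index 0.6979123246623725 offset from hinge 0.0004682318101321345 extent 0.008668283439011631 0.1380282396728853
90.0 index 0.7169416283217933 offset from hinge -0.001282898678350644 extent 0.014128067471308334 0.14413135636807736
```

```bash
cat > g.py <<'E'
from m import *
from scipy.spatial.transform import Rotation as R
np.set_printoptions(precision=4,suppress=True)
YAW=np.radians(87.0); EX=np.array([np.cos(YAW),np.sin(YAW),0]); EY=np.array([-EX[1],EX[0],0]); EZ=np.array([0,0,1.])
def rot(x,y): return R.from_matrix(np.c_[x,y,np.cross(x,y)]).as_euler('xyz')
def down(yaw): return rot(np.array([np.cos(yaw),np.sin(yaw),0]),-EZ)
TG=manip.tcp_to_grasp
def lidpose(hinge,th,sgn=1,lag=0,dz=0):
    """grasp pose for the bar with the lid at angle th, tool tilted th-lag"""
    bar=hinge+EX*(-.208*np.cos(th)+.04*np.sin(th))+EZ*(.208*np.sin(th)+.04*np.cos(th))
    a=th-lag; y=-(EX*np.sin(a)+EZ*np.cos(a)); x=sgn*(EX*np.cos(a)-EZ*np.sin(a))
    return bar+y*(TG-dz), rot(x,y)
E
python3 - <<'E'
from g import *
o,d=dirs(s,[225,180]); 
# scene ray nearest approach to vertical axis through top estimate
c=np.array([.4938,-.3149]); k=((c-o[:2])@d[0,:2])/(d[0,:2]@d[0,:2]); print('scene ray near probe axis',o+k*d)
port=np.array([.640,.172,.138]); hinge=port-.065*EX; hinge[2]=.154
P=np.array([.494,-.3145])
for n,xy,z in(('pick',P,.096),('pickhi',P,.24),('carry',port[:2],.38),('ins',port[:2],.164)):
    for y in (-90,0,90,180,-60):
        q=manip.solve_ik([*xy,z],down(np.radians(y))); print(n,y,q if q is None else np.array(q))
for sg in(1,-1):
  for th in(0,.2,.4,.69):
    for lag in ((0,) if th==0 else (0,.35)):
        p,r=lidpose(hinge,th,sg,lag); q=manip.solve_ik(p,r); print(sg,th,lag,p,q if q is None else np.array(q))
E
```

```text
scene ray near probe axis [[ 0.491  -0.309   0.1162]]
pick -90 [-0.7102  0.3658 -0.091   1.114   0.      2.4314]
pick 0 [-0.7102  0.3658 -0.091   1.114   0.      0.8606]
pick 90 [-0.7102  0.3658 -0.091   1.114   0.     -0.7102]
pick 180 [-0.7102  0.3658 -0.091   1.114  -0.     -2.281 ]
pick -60 [-0.7102  0.3658 -0.091   1.114   0.      1.9078]
pickhi -90 [-0.7102  0.3139  0.2016  1.4585  0.      2.4314]
pickhi 0 [-0.7102  0.3139  0.2016  1.4585  0.      0.8606]
pickhi 90 [-0.7102  0.3139  0.2016  1.4585  0.     -0.7102]
pickhi 180 [-0.7102  0.3139  0.2016  1.4585 -0.     -2.281 ]
pickhi -60 [-0.7102  0.3139  0.2016  1.4585  0.      1.9078]
carry -90 None
carry 0 None
carry 90 None
carry 180 None
carry -60 None
ins -90 [ 0.1361  0.4651  0.246   1.3516  0.     -3.0055]
ins 0 [0.1361 0.4651 0.246  1.3516 0.     1.7069]
ins 90 [0.1361 0.4651 0.246  1.3516 0.     0.1361]
ins 180 [ 0.1361  0.4651  0.246   1.3516 -0.     -1.4347]
ins -60 [0.1361 0.4651 0.246  1.3516 0.     2.7541]
1 0 0 [ 0.6257 -0.1006  0.1753] [-0.2918  0.4106  0.1858  1.346   0.     -0.2394]
1 0.2 0 [ 0.6262 -0.0923  0.2
[... 389 characters left out ...]
 0.2346]
1 0.69 0.35 [ 0.6292 -0.0339  0.2996] [-0.0139  0.4206  0.4671  1.6309 -0.3397  0.0408]
-1 0 0 [ 0.6257 -0.1006  0.1753] [-0.2918  0.4106  0.1858  1.346   0.      2.9022]
-1 0.2 0 [ 0.6262 -0.0923  0.2162] [-0.1767  0.3927  0.2442  1.3972 -0.1984  3.0147]
-1 0.2 0.35 [ 0.6265 -0.0858  0.216 ] [-0.3436  0.42    0.2939  1.4881  0.1436  2.8472]
-1 0.4 0 [ 0.627  -0.0759  0.2546] [-0.0516  0.406   0.3133  1.4784 -0.4    -3.1408]
-1 0.4 0.35 [ 0.6273 -0.0696  0.2532] [-0.2177  0.3949  0.3556  1.5233 -0.0493  2.9761]
-1 0.69 0 [ 0.6289 -0.0396  0.3028] [ 0.1299  0.4841  0.436   1.6712 -0.6764 -2.907 ]
-1 0.69 0.35 [ 0.6292 -0.0339  0.2996] [-0.0139  0.4206  0.4671  1.6309 -0.3397 -3.1008]
```

```bash
python3 - <<'E'
from g import *
P=np.array([.4925,-.312]); r=down(-np.pi/2)
manip.move_pose([*P,.24],r)
manip.move_l([*P,.096],feed=.1)
manip.close(40); print('open',manip.get_opening(),manip.get_contact_force(),manip.get_time_s())
manip.move_l([*P,.30],feed=.12)
print(manip.get_opening(),manip.get_contact_force(),manip.get_ee_pos())
f=grab('scene'); np.savez('scene1.npz',**f); save(f['image'],'s1.png')
x,y=project(f,[*P,.28])[0].astype(int); c=f['image'][max(0,y-60):y+70,x-80:x+80]; save(cv2.resize(c,None,fx=4,fy=4),'s1c.png'); print(x,y)
print([manip.solve_ik(p,down(0)) is not None for p in([.44,-.1,.3],[.44,.12,.3],[.64,.172,.3])],manip.get_time_s())
E
```

```text
open 0.2906578536451137 [ 0.1284 -0.2106  2.3643] 3.6583
0.2875069984441193 [0.1049 0.4193 0.0722] [ 0.4924 -0.3119  0.2994]
215 119
[True, True, True] 5.5583
```

View pics/s1c.png

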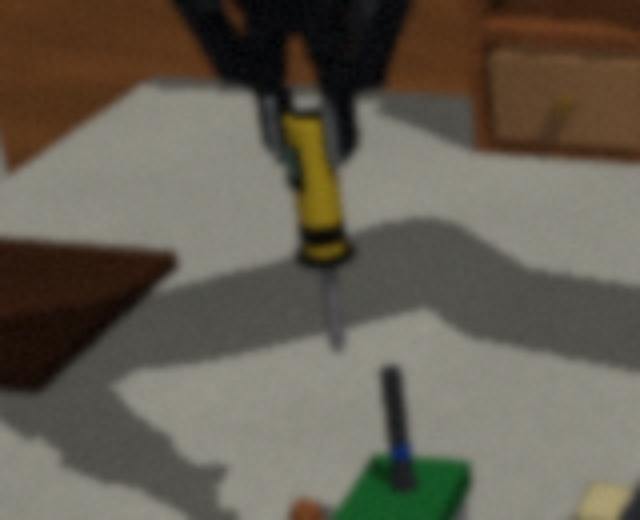

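The probe is gripped and clear of the rack, with its tip at about (219,146) and collar at (216.5,123). I'll carry it to the port and compare the tip with its projected position there.

```bash
python3 - <<'E'
from g import *
f1=L('scene1.npz'); e=np.array([.4924,-.3119,.2994])
for n,h in(('tip',0),('collar',63),('top',145)): print(n,project(f1,e+[0,0,TG-.105+h/1000]))
print('seen tip 219.2,146 collar 216.5,122.8')
manip.move_l([.44,-.2,.30],feed=.25)
manip.move_pose([.44,.12,.30],down(0))
manip.move_l([.640,.172,.30],feed=.2)
manip.move_l([.640,.172,.245],feed=.1)
e=manip.get_ee_pos(); print(e,manip.get_ee_rot(),manip.get_contact_force(),manip.get_time_s())
f=grab('scene'); np.savez('scene2.npz',**f)
for n,h in(('tip',0),('collar',63),('top',145)): print(n,project(f,e+np.array([0,0,TG-.105+h/1000])))
c=f['image'][170:270,373:473]; save(cv2.resize(c,None,fx=6,fy=6,interpolation=cv2.INTER_CUBIC),'s2c.png')
E
```

```text
tip [[218.9191 145.611 ]]
collar [[215.5439 121.1778]]
top [[210.7996  86.7438]]
seen tip 219.2,146 collar 216.5,122.8
[0.64  0.172 0.246] [-1.5706 -0.0012  0.    ] [ 0.4823  0.0154 -0.5388] 9.3
tip [[423.391 224.247]]
collar [[427.8795 198.0091]]
top [[434.2996 160.3684]]
```

View pics/s2c.png

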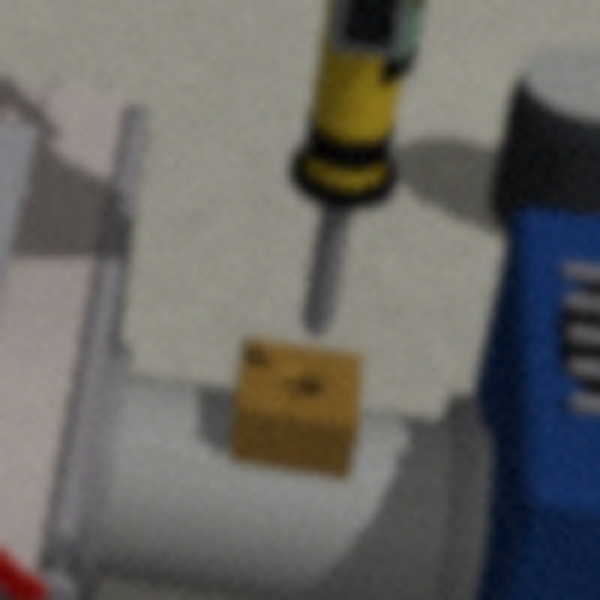

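```bash
python3 - <<'E'
from g import *
f=L('scene2.npz')
for hole in([423.3,233.6],[422.3,232.8]):
  for b in ([1.8,.8],[2.1,1.2]): print(hole,b,onplane(f,np.array(hole)-b,.138))
# boss corner fit: seen top corners
seen=np.array([[245,342],[360,352],[350,420],[236,405]])/6+[372.6,169.6]
for b in([0,0],[1.9,1.]): c=onplane(f,seen-b,.138); print('corners',c[:,:2].tolist(),'mean',c.mean(0))
# shaft centreline by rows
im=f['image'].astype(float).sum(2)
for v in range(205,226):
    r=im[v,419:437]; w=np.clip(np.median(im[v,[414,415,416,417,440,441,442,443]])-25-r,0,None); print(v,round((w*np.arange(419,437)).sum()/max(w.sum(),1),2),int(w.sum()))
E
```

```text
[423.3, 233.6] [1.8, 0.8] [[0.6401 0.1712 0.138 ]]
[423.3, 233.6] [2.1, 1.2] [[0.6389 0.1706 0.138 ]]
[422.3, 232.8] [1.8, 0.8] [[0.6378 0.1692 0.138 ]]
[422.3, 232.8] [2.1, 1.2] [[0.6366 0.1686 0.138 ]]
corners [[0.6224826827731161, 0.1549596434899832], [0.6205378649129607, 0.19353360417756899], [0.6584228131912417, 0.1893983661455026], [0.6577696475450379, 0.15241333446753064]] mean [0.6398 0.1726 0.138 ]
corners [[0.6198183132635042, 0.15107253501660198], [0.6178809916207711, 0.18978627254921482], [0.6559709819199703, 0.18576643929679354], [0.6552976584993189, 0.14864234467415308]] mean [0.6372 0.1688 0.138 ]
205 429.09 1456
206 428.39 1075
207 428.03 998
208 427.67 873
209 427.41 871
210 427.27 870
211 427.04 835
212 426.91 827
213 426.82 859
214 426.55 889
215 426.45 828
216 426.28 856
217 426.29 830
218 426.05 814
219 425.9 838
220 425.65 794
221 425.47 831
222 425.29 833
223 425.2 693
224 425.14 534
225 425.26 223
```

```bash
python3 - <<'E'
from g import *
T=[.6382,.1695]
manip.move_l([*T,.245],feed=.05)
manip.sleep(.2); f0=manip.get_contact_force(); print('f0',f0)
z=.245
while z>.162:
    z-=.004; manip.move_l([*T,z],feed=.04); f=manip.get_contact_force()-f0
    print(round(z,3),round(z-.0863,3),f,manip.get_opening() if 0 else '',manip.get_ee_pos()[2])
    if np.linalg.norm(f)>12: break
print(manip.get_time_s())
f=grab('scene'); np.savez('scene3.npz',**f); c=f['image'][170:270,373:473]; save(cv2.resize(c,None,fx=6,fy=6,interpolation=cv2.INTER_CUBIC),'s3c.png')
E
```

```text
f0 [ 1.0734  0.0129 -1.0348]
0.241 0.155 [-1.1748  0.1431  0.553 ]  0.2405354225599337
0.237 0.151 [-2.174  -0.1329  0.5136]  0.23661560014143124
0.233 0.147 [-0.9667 -0.0357  0.6987]  0.23266166462810287
0.229 0.143 [-2.0675  0.1647  1.4063]  0.2286758510318506
0.225 0.139 [-1.2262 -0.2049  1.0136]  0.22467414935314012
0.221 0.135 [-0.7315 -0.2744  0.4185]  0.22069714866639764
0.217 0.131 [-1.2314 -0.033  -0.5964]  0.21670467656641126
0.213 0.127 [-0.5429  1.0317 -0.1922]  0.21265992112631377
0.209 0.123 [-1.1114 -1.0213 -0.1146]  0.20868205083674485
0.205 0.119 [-0.8246  0.1587  1.2122]  0.2046730643727656
0.201 0.115 [ 0.073  -0.3331  0.3213]  0.2006984562769308
0.197 0.111 [-1.3078  0.1789  0.3044]  0.19668517741144861
0.193 0.107 [-1.1886  0.0448  1.6281]  0.1926894794571499
0.189 0.103 [ 0.3696 -0.54   -0.106 ]  0.18868401244994584
0.185 0.099 [-1.6646 -0.3505  1.0148]  0.18467582922262352
0.181 0.095 [-0.9231  0.4999  0.0653]  0.18069389351330128
0.177 0.091 [-1.1187 -0.0375  0.8515]  0.17666893748202908
0.173 0.087 [-1.7167 -0.3846  0.2049]  0.1726725047974902
0.169 0.083 [-1.2904 -0.6897  0.3526]  0.16866173713217097
0.165 0.079 [-1.4017  0.4123  1.3331]  0.16469315395398387
0.161 0.075 [-5.0573 -0.8509 17.0322]  0.16397735336114483
15.05
```

View pics/s3c.png

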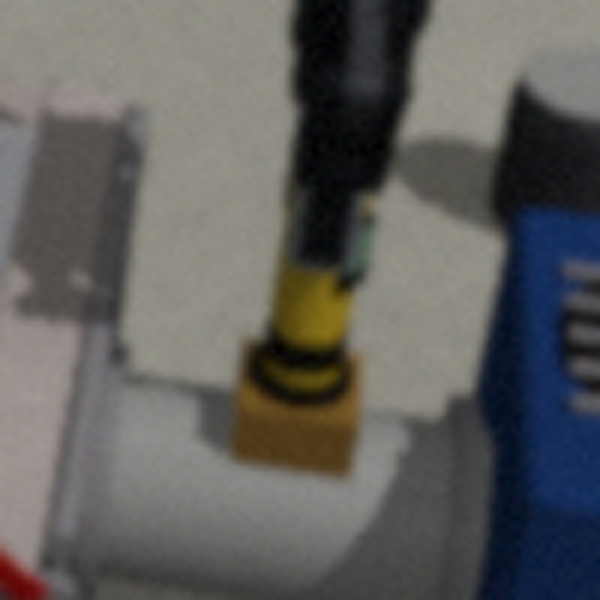

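The collar sits flush on the boss, with 17 N at the bottom. Next I release it, check with both cameras and go to hover over the bar.

```bash
python3 - <<'E'
from g import *
T=[.6382,.1695]
manip.ungrasp(); manip.sleep(.3); print(manip.get_opening(),manip.get_contact_force(),manip.get_ee_pos())
manip.move_l([*T,.31],feed=.12)
hinge=np.array([*T,0])-.065*EX; hinge[2]=.154; hinge[1]-=.0015
p,r=lidpose(hinge,0); print('grasp',p)
manip.move_pose([p[0],p[1],.27],r)
print(manip.get_ee_pos(),manip.get_time_s())
for n,k in(('scene',s),('top',t)):
    f=grab(n); np.savez(n+'4.npz',**f)
    m=mask(f,(18,120,80),(35,255,255),(190,130,260,200) if n=='top' else (395,150,455,240)); v=px(m); C=cloud(f)[m>0]
    print(n,len(v),v.mean(0),np.percentile(C,[5,50,95],axis=0))
    a=f['image'][60:310,180:580] if n=='scene' else f['image'][80:330,130:530]
    save(cv2.resize(a,(800,500),interpolation=cv2.INTER_CUBIC),n+'4.png')
    print('proj probe top/collar',project(f,[[*T,.223],[*T,.144]]))
E
```

```text
1.002919043473928 [ 0.6633 -0.1215  0.2558] [0.6382 0.1695 0.161 ]
grasp [ 0.6239 -0.1046  0.1753]
[ 0.624  -0.1043  0.27  ] 19.1083
scene 377 [424.8408 216.7772] [[0.6438 0.1584 0.1372]
 [0.65   0.1709 0.1878]
 [0.6583 0.1834 0.2225]]
proj probe top/collar [[426.5444 197.246 ]
 [421.0492 229.7881]]
top 86 [218.9419 161.7093] [[0.6228 0.1518 0.1352]
 [0.6367 0.1651 0.2198]
 [0.6549 0.1862 0.2245]]
proj probe top/collar [[215.2061 159.291 ]
 [221.4911 164.3949]]
```

View pics/scene4.png

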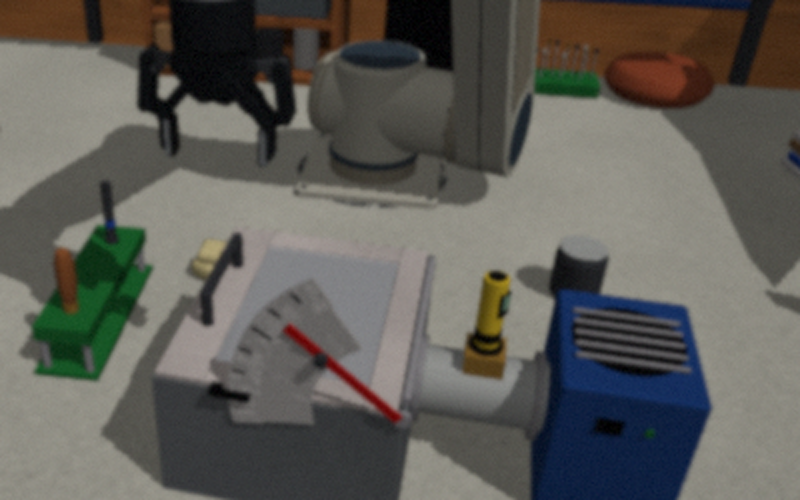

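The probe stands upright in the port, and its top at z≈0.2225 matches the expected 0.223. Lid, index, tools, blank and tin are undisturbed, so I go on to the bar.

```bash
python3 - <<'E'
from g import *
hinge=np.array([.6382,.1695,0])-.065*EX; hinge[2]=.154; hinge[1]-=.0015
p,r=lidpose(hinge,0)
f0=manip.get_contact_force()
manip.move_l(p,r,feed=.08); print('down',manip.get_contact_force()-f0)
manip.close(50); manip.sleep(.2); f=manip.get_contact_force()-f0; print('closed',manip.get_opening(),f,'along EX',f@EX,manip.get_ee_pos(),p)
np.save('f0.npy',f0)
for th in (.05,.1,.15):
    p,r=lidpose(hinge,th); manip.move_l(p,r,feed=.04); f=manip.get_contact_force()-f0
    print(th,f,'rad',f@EX,manip.get_opening(),manip.get_moment())
print(manip.get_time_s())
E
```

```text
down [1.1084 0.0865 0.5373]
closed 0.0032021688906657087 [ 0.3591  0.9484 -0.411 ] along EX 0.9659249052186689 [ 0.6239 -0.1046  0.1753] [ 0.6239 -0.1046  0.1753]
0.05 [ 0.8584  0.4306 -0.7153] rad 0.4749140069949559 0.00155184820988244 [-0.0296  0.0389  0.0069]
0.1 [ 1.139  -0.1687 -0.8898] rad -0.10888953784059272 0.0005334974717152381 [0.0216 0.0154 0.0206]
0.15 [ 2.0959  0.4408 -0.3522] rad 0.5498772339353982 0.0033868897890428286 [ 0.1181 -0.0273  0.0689]
22.7333
```

The gripper shut on nothing, so I'll look before doing anything else.

```bash
python3 - <<'E'
from g import *
a=[]
for n in('scene','top'):
    f=grab(n); np.savez(n+'5.npz',**f); x,y=(250,180) if n=='scene' else (330,165)
    a.append(cv2.resize(f['image'][max(0,y-90):y+90,x-65:x+65],(400,554),interpolation=cv2.INTER_CUBIC)); print(manip.get_ee_pos(),project(f,[manip.get_ee_pos()]))
save(np.hstack(a),'m5.png')
E
```

```text
[ 0.6242 -0.099   0.2059] [[292.3319 186.3717]]
[ 0.6241 -0.0992  0.2059] [[332.3374 166.0235]]
```

View pics/m5.png

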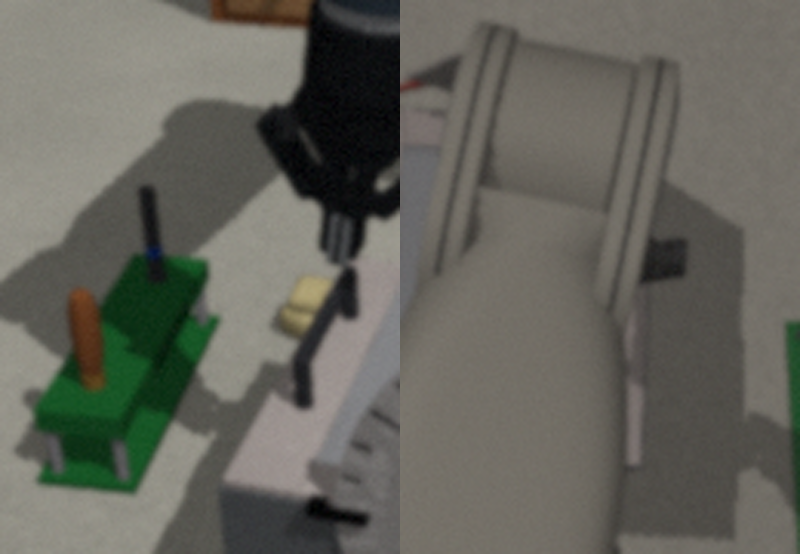

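```bash
python3 - <<'E'
from g import *
f=L('scene5.npz'); C=cloud(f); g=f['image'].sum(2)
for u,v in [(294,160),(294,165),(294,170),(296,174),(290,165),(298,165),(299,182),(294,192),(290,198),(287,204),(284,212)]: print((u,v),C[v,u],f['image'][v,u])
m=np.zeros(g.shape,bool); m[120:178,282:305]=1; q=C[m&(C[...,0]<.75)&(C[...,0]>.45)&(C[...,2]>.16)]; print(len(q)); q=q[np.argsort(q[:,2])]; print(q[:30:3])
E
```

```text
(294, 160) [ 0.633  -0.0914  0.2736] [57 59 63]
(294, 165) [ 0.6361 -0.0909  0.2642] [50 50 52]
(294, 170) [ 0.6361 -0.0912  0.2527] [40 43 45]
(296, 174) [ 0.6366 -0.0872  0.2443] [67 70 71]
(290, 165) [ 0.6306 -0.1005  0.26  ] [35 36 34]
(298, 165) [ 0.6357 -0.0829  0.2648] [55 58 58]
(299, 182) [ 0.5843 -0.0945  0.1928] [29 28 30]
(294, 192) [ 0.5726 -0.1095  0.1577] [86 80 77]
(290, 198) [ 0.6505 -0.0978  0.1945] [80 76 77]
(287, 204) [ 0.671  -0.0988  0.1935] [77 74 73]
(284, 212) [ 0.6837 -0.1021  0.1824] [34 34 36]
1084
[[ 0.5726 -0.1016  0.1976]
 [ 0.5691 -0.1001  0.1983]
 [ 0.5747 -0.0988  0.1992]
 [ 0.6341 -0.088   0.238 ]
 [ 0.6332 -0.0902  0.2396]
 [ 0.6346 -0.096   0.2421]
 [ 0.6351 -0.0938  0.2427]
 [ 0.6303 -0.0805  0.2437]
 [ 0.6366 -0.0872  0.2443]
 [ 0.6332 -0.086   0.2447]]
```

```bash
python3 - <<'E'
from g import *
for n,c,r,zt in(('scene0',(.188,-.517),.09,.2),('scene4',(.624,-.104),.08,.27),('scene3',(.638,.17),.06,.164),('scene1',(.4924,-.312),.06,.2994),('scene5',(.624,-.099),.05,.206),('top0',(.188,-.517),.09,.2)):
    f=L(n+'.npz'); C=cloud(f); q=C[(np.hypot(C[...,0]-c[0],C[...,1]-c[1])<r)&(C[...,2]>zt-.04)&(f['z_map']>0)]
    h,e=np.histogram(q[:,2]-zt,bins=np.arange(-.04,.13,.01)); print(n,'tcp z',zt,h)
print(manip.get_joint_pos(),manip.get_ee_pos())
E
```

```text
scene0 tcp z 0.2 [  0   0   0   0   0   0   0   0   8  31  38  35  39  96 119 126]
scene4 tcp z 0.27 [  0   0   0   0   0   0   0   0  22  79  92  96  89 232 267 342]
scene3 tcp z 0.164 [125 179  65  57  56  57  43  44  67  64  41   7  78  44  90  55]
scene1 tcp z 0.2994 [ 14  48  49  49  49  52  53  71 110 129  86  93 189 173 206 195]
scene5 tcp z 0.206 [ 16  11  27 139   0   0   0  25  62  63  60 104 184 144 142 184]
top0 tcp z 0.2 [  0   0   0   0   0   0   0   0  15  32  30  20  22 130 111 102]
[-0.2139  0.3916  0.2238  1.3791 -0.1476 -0.1633] [ 0.6241 -0.0992  0.2059]
```

The depth maps show the real fingertips about 30 mm behind the reported TCP, both open and shut, so the gripper shut above the bar. The probe's seating does not depend on this. I'll use a grasp offset of 49 mm and descend with force watched.

```bash
sed -i 's/^TG=.*/TG=manip.tcp_to_grasp+.030/' g.py; python3 - <<'E'
from g import *
hinge=np.array([.6382,.1695,0])-.065*EX; hinge[2]=.154; hinge[1]-=.0015
p,r=lidpose(hinge,0); f0=np.load('f0.npy'); print(p)
manip.move_pose([p[0],p[1],.235],r); manip.ungrasp()
ok=True
for z in (.20,.18,.165,.155,p[2]):
    manip.move_l([p[0],p[1],z],r,feed=.06); f=manip.get_contact_force()-f0; print(z,f)
    if np.linalg.norm(f)>8: ok=False;break
if ok:
    manip.close(50); manip.sleep(.2); f=manip.get_contact_force()-f0; print('closed',manip.get_opening(),f,'EX',f@EX,manip.get_ee_pos())
print(manip.get_time_s())
f=grab('scene'); np.savez('scene6.npz',**f); save(cv2.resize(f['image'][60:260,230:400],(680,600)[0:2] if 0 else (510,600),interpolation=cv2.INTER_CUBIC),'s6.png')
E
```

```text
[ 0.6239 -0.1046  0.1453]
0.2 [-0.1342  0.5988  0.509 ]
0.18 [0.7312 0.7846 1.0082]
0.165 [ 0.9405  0.8228 -0.2153]
0.155 [ 0.1481  0.4687 -0.4871]
0.1453 [ 0.5107  0.4672 -0.3407]
closed 0.12198616869773604 [ 1.2346  5.0221 -0.3635] EX 5.079829466456192 [ 0.624  -0.1037  0.1455]
27.0
```

View pics/s6.png

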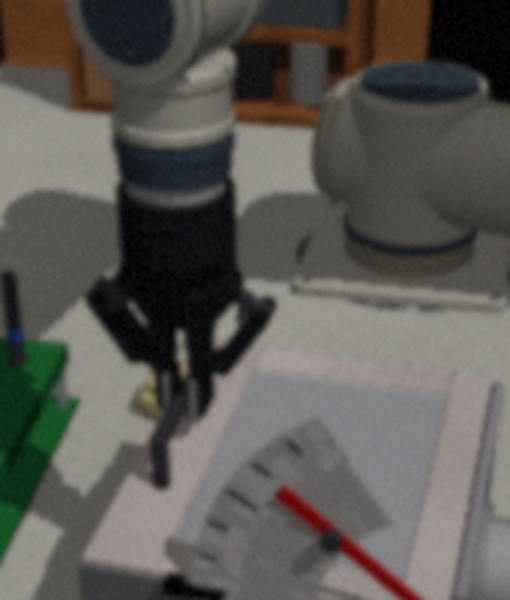

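The bar is gripped, with opening 0.12 (about 10–12 mm). A 5 N side force suggests shifting the arc by about 1.5 mm. Now I raise it along the arc.

```bash
python3 - <<'E'
from g import *
hinge=np.array([.6382,.1695,0])-.065*EX; hinge[2]=.154
f0=np.load('f0.npy')
for th in np.arange(.06,.661,.06):
    p,r=lidpose(hinge,th); manip.move_l(p,r,feed=.06); f=manip.get_contact_force()-f0
    # in lid frame: tangential(outward normal) and along panel
    n=EX*np.sin(th)+EZ*np.cos(th); a=EX*np.cos(th)-EZ*np.sin(th)
    print(round(th,2),'n %.1f a %.1f y %.1f'%(f@n,f@a,f@EY),round(float(manip.get_opening()),3))
    if np.linalg.norm(f)>40: break
print(manip.get_time_s())
f=grab('scene'); np.savez('scene7.npz',**f); save(cv2.resize(f['image'][90:290,230:430],(600,600),interpolation=cv2.INTER_CUBIC),'s7.png')
f=grab('top'); np.savez('top7.npz',**f)
E
```

```text
0.06 n -5.4 a -3.8 y -2.7 0.119
0.12 n -5.7 a -4.4 y -2.3 0.12
0.18 n -5.7 a -5.9 y -2.8 0.119
0.24 n -6.4 a -5.6 y -2.4 0.12
0.3 n -5.4 a -6.5 y -3.3 0.121
0.36 n -6.2 a -5.9 y -3.5 0.12
0.42 n -6.4 a -5.7 y -3.1 0.119
0.48 n -6.1 a -6.7 y -3.1 0.122
0.54 n -6.6 a -5.8 y -3.4 0.121
0.6 n -5.7 a -5.6 y -3.0 0.12
0.66 n -7.8 a -5.9 y -3.2 0.122
30.9917
```

View pics/s7.png

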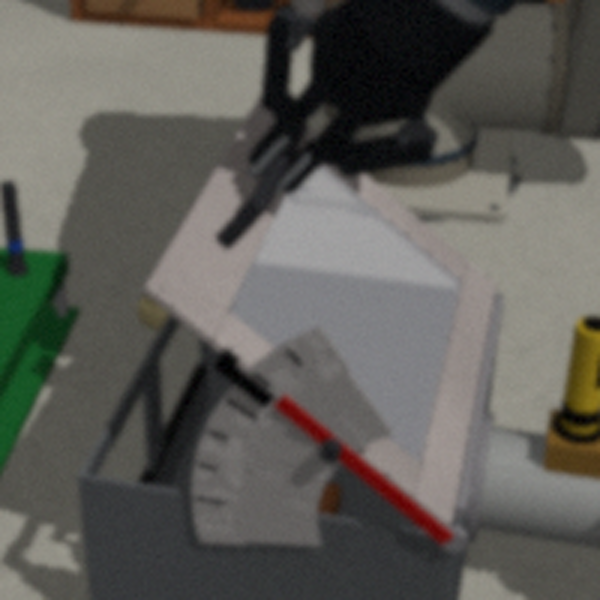

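The pointer at crop (222,360)–(270,398) is almost in line with the red arm at (280,402)–(450,540). I'll measure both angles in the arm's plane.

```bash
cat > ang.py <<'E'
from g import *
def measure(f):
    hinge=np.array([.6382,.1695,0])-.065*EX; hinge[2]=.154
    im=f['image'].astype(int); roi=(290,200,400,280)
    mr=(mask(f,(0,150,70),(6,255,255),roi)|mask(f,(172,150,70),(180,255,255),roi)); pr=px(mr)
    x0,y0=230+205//3,90+340//3; m=np.zeros(mr.shape,np.uint8); m[y0:y0+26,x0:x0+26]=(im[y0:y0+26,x0:x0+26].sum(2)<100)
    n,lab,st,ce=cv2.connectedComponentsWithStats(m); i=1+np.argmax(st[1:,4]); pb=px(lab==i); out=[]
    for pp in(pr,pb):
        o,d=dirs(f,pp-[1.9,1.0]); k=(-.149-(o-hinge)@EY)/(d@EY); Q=o+d*k[:,None]-hinge
        q=np.c_[-Q@EX,Q[:,2]]; c=q.mean(0); e=np.linalg.svd(q-c)[2][0]; e*=np.sign(e[0]); out.append((len(pp),q,c,e))
    (n1,q1,c1,e1),(n2,q2,c2,e2)=out
    print('red n',n1,'angle %.4f'%np.arctan2(e1[1],e1[0]),'hinge offset %.4f'%(c1[1]*e1[0]-c1[0]*e1[1]),'range',(q1@e1).min(),(q1@e1).max())
    print('ptr n',n2,'box',st[i],'own-line angle %.4f'%np.arctan2(e2[1],e2[0]),'centroid angle about hinge pin end: %.4f'%np.arctan2(c2[1],c2[0]),'r',np.hypot(*c2),'range',(q2@e1).min(),(q2@e1).max())
    print('ptr centroid off red line by %.4f m'%((c2-c1)@[-e1[1],e1[0]]),'-> dth %.4f'%((c2-c1)@[-e1[1],e1[0]]/np.hypot(*c2)))
E
python3 - <<'E'
from ang import *
measure(L('scene7.npz'))
E
```

```text
red n 311 angle 0.6892 hinge offset -0.0011 range 0.00664987722707252 0.13661269272591678
ptr n 105 box [301 208  19  17 105] own-line angle 0.7210 centroid angle about hinge pin end: 0.6455 r 0.16387600862980756 range 0.1423259172590141 0.1805479499328722
ptr centroid off red line by -0.0060 m -> dth -0.0367
```

```bash
python3 - <<'E'
from ang import *
hinge=np.array([.6382,.1695,0])-.065*EX; hinge[2]=.154
p,r=lidpose(hinge,.693); manip.move_l(p,r,feed=.04); manip.sleep(1.)
print(manip.get_opening(),manip.get_contact_force()-np.load('f0.npy'),np.abs(manip.get_qd()).max(),manip.get_time_s())
f=grab('scene'); measure(f); save(cv2.resize(f['image'][90:290,230:480],(750,600),interpolation=cv2.INTER_CUBIC),'s8.png')
m=mask(f,(18,120,80),(35,255,255),(395,150,455,240)); print('probe',px(m).mean(0),np.percentile(cloud(f)[m>0],[5,95],axis=0))
E
```

```text
0.11650228065260321 [ 2.8328 -8.8159 -1.3343] 0.0013250169063803241 32.4167
red n 315 angle 0.6895 hinge offset -0.0011 range 0.006649073775192571 0.13775175407244872
ptr n 102 box [303 206  19  17 102] own-line angle 0.7434 centroid angle about hinge pin end: 0.6760 r 0.16370832069866248 range 0.14253307722848788 0.18066518954323563
ptr centroid off red line by -0.0011 m -> dth -0.0066
probe [424.933  216.7185] [[0.6441 0.1604 0.1373]
 [0.6579 0.1836 0.2229]]
```

View pics/s8.png

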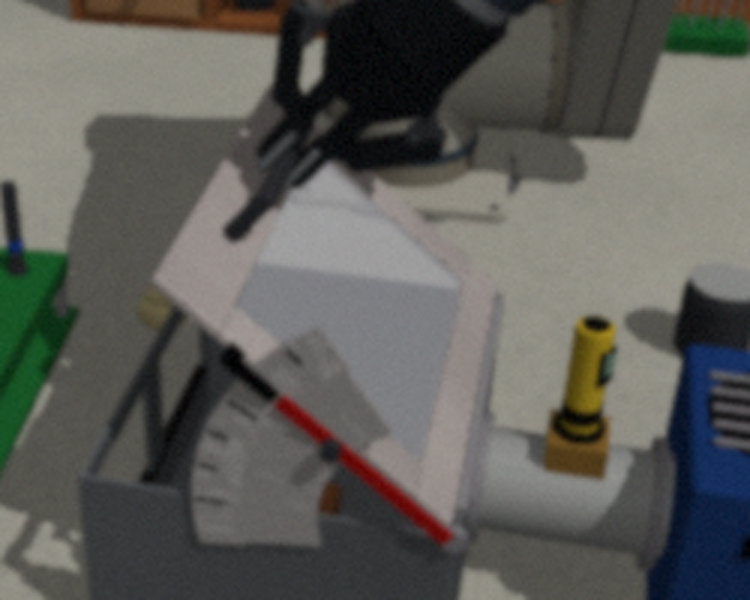

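The pointer continues the red arm in line, the gripper still holds the bar and the probe stands upright in the port. I'm handing it in.

```bash
python3 - <<'E'
from g import *
print(manip.get_opening(),np.abs(manip.get_qd()).max()); job.job_done(); print(manip.get_time_s())
E
```

```text
0.12241771085923969 0.0022972038185134955
the job is handed in; nothing more can be done
the job is handed in; nothing more can be done
```

The job is handed in at about 32.4 s. The probe is fully home in the test port and let go. The gripper is holding the lid at the red index. No verdict is reported, so this rests on my last checks.

- **Probe:** It went down without resistance until the collar met the boss at 17 N. After release its top was at z ≈ 0.223 m, as expected, and it looked upright. A measurement with the lid raised showed no change.
- **Lid:** I measured the index arm at about 0.69 rad. The pointer's centroid came out 0.007 rad from the arm's line, inside the 0.07 limit. The arm was still, and the gripper opening of 0.12 shows the bar was in the jaws.
- **First grasp missed:** The gripper shut above the bar. The camera depth maps put the real fingertips about 30 mm behind the reported TCP. I corrected for that and the second grasp held. The probe was therefore also gripped about 30 mm higher on its handle than planned, with no effect on seating it.
- **Checks that disagreed:**
  - The two cameras placed the port about 7 mm apart. I resolved this by comparing the held probe tip with the hole in the scene camera.
  - The slope of the short pointer by itself read 0.74 rad, which is noisy. I relied on its centroid and on the picture, where it lines up with the arm.
- **Other items:** The blank, tin, scriber, file and index arm looked undisturbed, but I judged this by eye and did not measure them.

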